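# Brush out the empty spice jar and present it at the front of the carousel

## Robot

A 6-joint arm with a two-finger parallel gripper is mounted at the origin on a cart in front of the work surface, level with it; the furniture and walls round the work are solid. World frame = base frame: x ahead of the robot, y to its left, z up, the work surface at z = 0. Lengths are in mm, angles in rad, forces in N, time in s.
With the tool pointing down it reaches from about 350 to 975 mm from the base axis. Payload 7.1 kg.
Tool frame: the origin (TCP) lies at the very end of the fingers, on their centre line; the grasp point (between the pads) lies 19 mm behind it; z points along the fingers, y is the line along which they close (so a half turn about z gives the same grasp; the last joint's range is limited). The gripper opens to 88 mm and grips with 3 to 60 N. Pads are 20 mm wide; open, the fingers measure 115 mm over their backs; the gripper's body (75 mm by 178 mm) begins 61 mm behind the grasp point.
Start: joints at [1.142, 0.423, 1.63, -0, 1.089, -0.019], TCP at [248.984, 573.247, 222.675] pointing down, gripper open.
Joint ranges: [-3, 3], [-0.9, 2.11], [0.09, 2.58], [-1.31, 4.45], [0.11, 2.69], [-2.54, 2.54]. Speed limits (rad/s): [2.39, 2.39, 3.01, 3.14, 3.14, 3.14].

## Interface

Orientations are given as a rotation vector (axis times angle).
In Python, from workcell import sensors, imaging, close_job gives the robot as it stands. The module is installed in compiled form; this text tells all that it offers.
- The arm moves only by the tool servo_tool, never from a script. Its argument "steps" is a list of rows, each a list of 3 entries, a list of its own where there are three numbers: the shift along the world's x, y, z in m, then the turn, a rotation vector about the world's x, y, z in degrees, then the opening, from -1 (shut) to 1 (fully open). A call has exactly 8 rows; each row shifts and turns the commanded pose from where the row before left it; what a row does not reach is not made up. A row lasts 1/12 s, in which the tool goes at most 41.7 mm and 7.16 degrees, less where a joint would pass 70% of its speed; a pose out of reach is approached as far as the arm can. A call is refused whole if a number of a shift passes 0.0417 or a number of a turn 7.16, either way. A call with a gripper value outside its range is refused whole. The fingers move at their own pace and stop on an object; the grip force is fixed at half the most. Time passes only in rows, so rows that do not move let the fingers close, or fill a call up. It gives the time, the measured TCP pose, the force, the opening and the grip force at its end, in the units of the state.
- sensors.get_obs(): the state, without advancing time (a new reading comes with each control period).
- imaging.get_image(name): name is "scene" or "top"; returns a dict with "color" (400x640x3 uint8, blue, green, red), "range_z" (400x640 float32, mm along the optical axis (not along the pixel's ray), 0 where there is no reading), "vertical_fov" (degrees; the focal length in pixels is half the picture's height over the tangent of half this angle, whatever the lens; pixels are square), "cx", "cy" (the principal point, pixels), "rvec" (rotation vector, rad) and "tvec" (3), from world to camera coordinates, as OpenCV has them. Camera axes: x right, y down, z forward; pixel columns grow to the right and rows downward; lengths in mm; the calibration is good to about 2 mm. A picture is of the moment at which its call begins.
- close_job(): hands the job in; it is judged then, once.
The state is a dict: "t": time; "qpos": joint angles; "qvel": joint speeds; "joint_torque": joint torques, N m; "ee_pos": TCP position; "orientation": TCP orientation; "ft_force": force on the tool from outside, world axes, zero at the start; "moment": the same for the moment, N m; "width": finger opening in mm; "grasp_force": force on a finger pad.
Only numpy, scipy, OpenCV 4.12 (cv2) and the standard library are available. Lean on these libraries where they do the work, as an engineer would, in place of code of your own. Each camera call takes 0.05 s, during which the arm holds its last target. There are 200 camera calls.

## Task

The open white jar with the red band on the spice carousel is to be refilled: take the blue-handled bottle brush from its stand and gently brush the jar out with two full strokes, each down to the bottom and well up again. Hang the brush fully back in its stand, then turn the carousel by its yellow square knob until the open jar stands right at the red pointer on the foot, and finish while still gripping that knob, holding the carousel still. Leave the other things on the worktop where they are.

Things in the scene. Friction and masses are not known exactly. Their poses are not given: they have to be found in the camera images.
- bottle_brush: upright bottle brush, 184 mm long, 70 g; origin at the centre of its lower end (the bristle tip), z along it towards the handle. Round bristle head 27 mm across (z 0 to 62 mm, rigid), 8 mm stem, blue guard disc 58 mm across at z 100 to 108 mm, blue round handle 18 mm across from z 108 to 184 mm; grip it from above at about z = 145 mm, any yaw
- brush_stand: fixed steel tube stand, 48 mm outside and 40 mm inside diameter, rim 108 mm above the worktop, foot 84 mm across; origin on the worktop on the tube's axis, z up. The brush hangs in it by its guard disc resting on the rim, its lower end then 8 mm above this origin
- open_jar: open white jar with a red band round it, fixed to the carousel's turntable (it turns with it): 62 mm outside and 54 mm inside diameter, 82 mm high, bottom 6 mm thick; origin at the centre of its underside, 30 mm above the worktop, 78 mm from the carousel's axis. Its rim is 112 mm above the worktop. The four other places, 72 degrees apart, hold closed spice jars whose green lids reach 137 mm above the worktop
- jar_floor (a point): centre of the inner floor of the open jar, 36 mm above the worktop, 76 mm below the rim; z up
- square_knob: yellow upright square knob on the post in the middle of the carousel, fixed to the turntable: 34 x 34 mm with rounded edges, 55 mm high; origin on the carousel's axis at the knob's underside, 136 mm above the worktop, so its top is at 191 mm; its -x axis points to the open jar, its faces are square to its x and y axes. Grip it from above across either pair of faces, with the fingers' ends clear of the green lids, at about 172 mm above the worktop
- carousel_foot: fixed dark round foot of the carousel, 170 mm across; origin on the worktop on the carousel's vertical axis. A tab with a red pointer sticks out to its front, along its own -x axis, 150 mm from the axis. The turntable on it is 232 mm across, its top 30 mm above the worktop
- front_mark (a point): the point on the turntable's top level, 78 mm from the axis towards the red pointer, over which the open jar's centre must come
- turntable (a joint): angle of the turntable, rad: 0 when the open jar stands at the red pointer, growing as the turntable turns clockwise seen from above; at the start it stands between 0.9 and 2.2, the jar on the robot's left. It turns freely either way against a light friction (0.08 Nm) and stays where it is left
- tomato_tin: food tin 75 mm across, 110 mm high, a bystander; origin under its centre
- honey_jar: jar with a red lid, 60 mm across, 86 mm high, a bystander; origin under its centre
- salt_shaker: salt shaker 44 mm across, 90 mm high, a bystander; origin under its centre
- mug: white mug, 78 mm across, 116 mm with its handle, 97 mm high, a bystander; origin under it
Not all that is in view belongs to the job. Leave any turquoise look-alike of the brush_stand alone.

How it is judged (in metres and radians):
On the way, in this order (a step that is already met when the one before it is completed fails the run):
1. the brush goes down to the bottom of the open jar (horizontal distance between bottle_brush and jar_floor below 0.02 m and z of bottle_brush in the frame of jar_floor below 0.015 m and angle between bottle_brush's own z axis and vertical below 0.3 rad), for 0.05 s.
2. it is drawn well up over the jar's floor (horizontal distance between bottle_brush and jar_floor below 0.03 m and z of bottle_brush in the frame of jar_floor above 0.04 m), for 0.05 s.
3. it goes down to the bottom a second time (all of step 1), for 0.05 s.
4. it is drawn up again (all of step 2), for 0.05 s.
5. the brush hangs fully back in its stand, let go, while the jar is not yet turned to the front (horizontal distance between bottle_brush and brush_stand below 0.012 m and z of bottle_brush in the frame of brush_stand below 0.014 m and angle between bottle_brush's own z axis and vertical below 0.12 rad and linear speed of bottle_brush below 0.03 m/s and contact force between the fingers and bottle_brush below 0.1 N and horizontal distance between jar_floor and front_mark above 0.025 m), for 0.2 s.
At the end, for the whole second after the job is handed in: the open jar's centre is within 10 mm of the front mark, the turntable is still, the fingers grip the square knob with more than 2 N, and the brush hangs upright and fully home in its stand (axis within 12 mm, no more than 6 mm above its seat), released (horizontal distance between jar_floor and front_mark below 0.01 m and velocity of joint turntable between -0.05 and 0.05 rad/s and contact force between the fingers and square_knob above 2 N and horizontal distance between bottle_brush and brush_stand below 0.012 m and z of bottle_brush in the frame of brush_stand below 0.014 m and angle between bottle_brush's own z axis and vertical below 0.12 rad and linear speed of bottle_brush below 0.03 m/s and contact force between the fingers and bottle_brush below 0.1 N); the arm keeps its last pose, push and grip.
It fails at once if the brush is pressed hard (over 25 N) against the jar or carousel (contact force between bottle_brush and carousel_foot above 25 N).
It fails at once if a bystander is displaced by more than 40 mm (distance of any of tomato_tin, honey_jar, salt_shaker, mug from where it was at the start of the episode above 0.04 m).
It also fails if it takes over 67 s, if anything falls off the work surface, if the arm or the gripper's body presses on something with over 40 N, if the wrist force passes 120 N, or if a joint passes its speed limit or range.

## Working session

There is one attempt and no reset: what is moved stays moved. The work goes in short steps, Python scripts to look and compute and a tool call to move; the robot and the scene stay as the last step left them, time stands still between calls to the robot, and variables do not carry over. Pictures are saved under pics/ and viewed, at most 10 in all, crops included, and the job is handed in when it is done.

Besides the shell and the picture viewer there is one more tool, called after ">>>" as a command line: name --argument value ..., lists and objects as JSON in quotes. servo_tool: Moves the arm, as the interface text tells. Its arguments: {"type":"object","properties":{"steps":{"type":"array"}},"required":["steps"]}

```bash
mkdir -p pics
cat > h.py <<'E'
import numpy as np, cv2
from workcell import sensors, imaging
def grab(n):
    d=imaging.get_image(n); np.savez(f'pics/{n}.npz',**d); return d
def K(d):
    h=d['color'].shape[0]; f=h/2/np.tan(np.radians(d['vertical_fov'])/2); return f
def cloud(d):
    f=K(d); z=d['range_z']; v,u=np.mgrid[:z.shape[0],:z.shape[1]]
    P=np.stack([(u-d['cx'])*z/f,(v-d['cy'])*z/f,z],-1)
    R=cv2.Rodrigues(np.array(d['rvec'],float))[0]
    W=(P-np.array(d['tvec']).ravel())@R
    W[z==0]=np.nan; return W
E
python3 - <<'E'
from h import *
for n in('scene','top'):
    d=grab(n); cv2.imwrite(f'pics/{n}0.png',d['color']); print(n,d['vertical_fov'],d['cx'],d['cy'],d['rvec'],d['tvec'])
print(sensors.get_obs())
E
```

```text
scene 48.70922573885156 328.07512236137813 194.60119849116003 [ 0.14217854 -2.8998943   1.14189339] [ 474.53298928   48.23106752 1582.51412636]
top 57.34835406831185 325.33640820770046 199.88101989638324 [ 2.14702993 -2.19693508  0.07255188] [ 110.82590785  474.41757086 1060.97745436]
{'t': 0.1, 'qpos': array([ 1.14199200e+00,  4.23776454e-01,  1.63059891e+00,  3.26358231e-06,
        1.08861266e+00, -1.90229654e-02]), 'qvel': array([ 0.00121988, -0.00140394, -0.0024868 ,  0.00141373,  0.00117673,
       -0.000562  ]), 'joint_torque': array([ 8.16867268e-04, -5.45617747e+01, -2.74326038e+01,  6.46145199e-02,
        1.87860557e-02, -2.12258072e-05]), 'ee_pos': array([248.78520042, 572.80258627, 221.97768464]), 'orientation': array([-6.39127410e-01, -3.07557338e+00,  2.13591093e-03]), 'ft_force': array([ 0.43867441, -0.12111486, -0.1410519 ]), 'moment': array([-0.00552412, -0.05322948, -0.01599437]), 'grasp_force': 0.0, 'width': 87.95017996090664}
```

View pics/scene0.png

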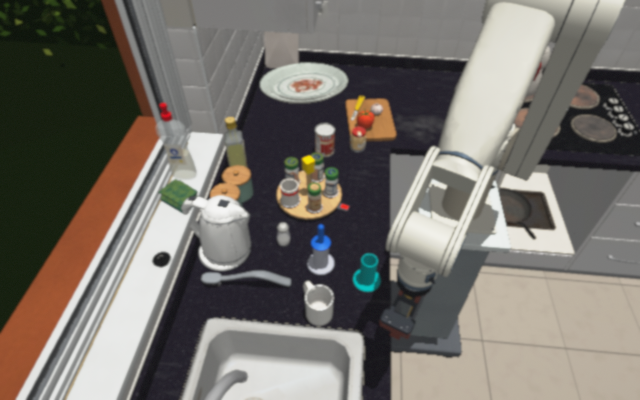

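View pics/top0.png

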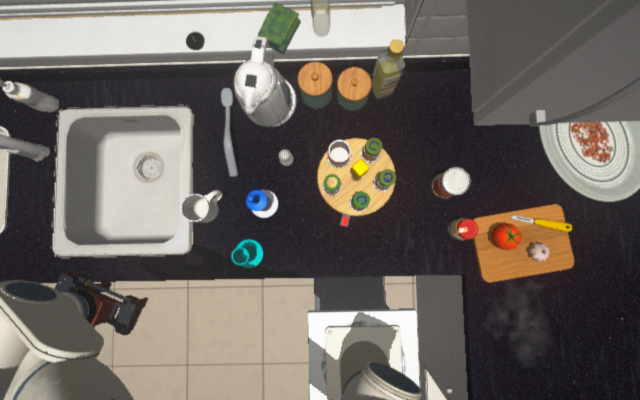

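The scene view shows the brush in a white-footed stand at (320,250) and the turquoise look-alike, empty, at (367,272). The carousel is around (310,192) with the open jar at (290,192), the knob at (308,167) and the pointer at (343,207). In the top view the brush handle is at (258,200), the look-alike at (247,253), the open jar at (339,152), the knob at (360,169) and the pointer at (345,221). The stand holding the blue brush is the one meant. I'll measure these and check them in one enlarged crop.

Run:
```python
from h import *
d=dict(np.load('pics/top.npz')); W=cloud(d); c=d['color'].astype(int)
R=cv2.Rodrigues(d['rvec'])[0]; print('cam',-R.T@d['tvec'].ravel())
for n,(u,v) in dict(handle=(252,199),foot=(272,208),knob=(361,168),pointer=(345,222),jar=(339,152),tin=(455,181),honey=(466,229),salt=(286,156),mug=(198,210),turq=(247,250),table=(420,220)).items(): print(n,W[v,u].round(1))
hsv=cv2.cvtColor(d['color'],cv2.COLOR_BGR2HSV)
def rep(n,m):
    P=W[m]; print(n,m.sum(),'med',np.median(P,0).round(1),'mid',((P.min(0)+P.max(0))/2).round(1),'ext',np.ptp(P,axis=0).round(1))
    return P
box=lambda u0,u1,v0,v1:np.s_[v0:v1,u0:u1]
def mask(u0,u1,v0,v1):
    m=np.zeros(W.shape[:2],bool); m[v0:v1,u0:u1]=1; return m
z=W[...,2]; fin=np.isfinite(z)
rep('knob top',mask(345,376,155,185)&(z>182))
rep('handle top',mask(240,280,180,220)&(z>180))
rep('disc',mask(240,290,180,225)&(abs(z-112)<8))
rep('foot',mask(240,290,180,225)&(z>2)&(z<20))
P=rep('jar rim',mask(322,353,137,172)&(abs(z-112)<8))
P=rep('jar floor',mask(322,353,137,172)&(abs(z-40)<12))
rep('turntable',mask(310,402,130,222)&(abs(z-30)<6))
rep('pointer',mask(335,356,212,230)&(hsv[...,1]>150)&(c[...,2]>120)&((hsv[...,0]<10)|(hsv[...,0]>170)))
for k,(u0,u1,v0,v1) in enumerate([(365,383,138,158),(376,396,170,190),(350,372,190,212),(322,343,174,195)]): rep('lid%d'%k,mask(u0,u1,v0,v1)&(abs(z-137)<6))
a=cv2.resize(d['color'][130:270,180:410],None,fx=3.4,fy=3.4,interpolation=cv2.INTER_CUBIC); cv2.imwrite('pics/crop.png',a)
```

```text
cam [ 387.98465526   84.35709044 1097.89770044]
handle [469.3 280.6 190.7]
foot [457.6 260.9   3.4]
knob [540.7   6.4 191.2]
pointer [410.5  43.2   9.9]
jar [616.   56.3  36. ]
tin [ 512.6 -253.9  108.6]
honey [ 382.2 -283.6   89.5]
salt [597.4 206.5  87.5]
mug [456.5 483.4   6.4]
turq [339.1 312.7 108.3]
table [ 411.5 -180.9    1. ]
knob top 180 med [543.7   8.7 190.5] mid [544.    8.6 189.1] ext [40.5 40.1 13.1]
handle top 44 med [472.3 283.9 189.4] mid [472.6 285.5 188.1] ext [15.1 17.3 14.4]
disc 279 med [470.  280.5 113.8] mid [473.5 285.2 113.8] ext [55.  56.8 12.3]
foot 581 med [468.6 269.1   3.5] mid [476.8 283.2  11. ] ext [135.7 149.4  18. ]
jar rim 120 med [605.9  58.2 111.6] mid [605.3  58.  110.2] ext [61.2 60.6 12.1]
jar floor 557 med [597.7  58.8  32.9] mid [607.9  62.2  39.4] ext [96.7 91.1 22.8]
turntable 2779 med [534.4  13.7  30.4] mid [544.4   9.   30. ] ext [229.4 227.8  11.9]
pointer 48 med [413.4  43.4  10.1] mid [413.5  43.1  10.5] ext [23.9 18.3  9.2]
lid0 222 med [610.8 -34.1 135.9] mid [610.3 -33.8 136.1] ext [42.4 45.2 10.1]
lid1 218 med [524.3 -66.6 135.8] mid [523.1 -66.6 136.5] ext [40.  42.7  9.7]
lid2 225 med [467.4   3.7 136.1] mid [467.5   4.  135.9] ext [43.1 42.4  9. ]
lid3 220 med [515.   79.8 136.1] mid [515.9  79.6 136.1] ext [40.7 42.6 10. ]
```

View pics/crop.png

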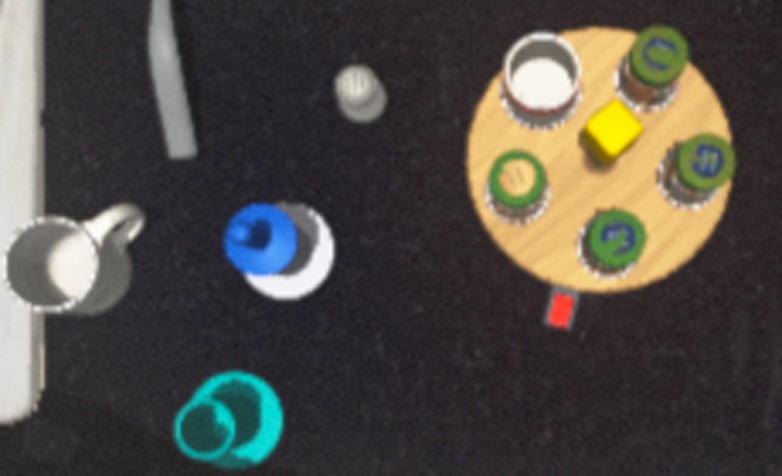

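The enlarged crop confirms the white-footed stand holding the blue brush (crop 265,240) is the target, and the turquoise cup (crop 225,420) is to be left alone. The jar is 78.6 mm from the axis, and heights and lid spacing match the description. Next I'll fit the stand foot while the arm sets out.

Run:
```python
from h import *
for n,(u0,u1,v0,v1) in dict(top=(235,295,180,230),scene=(295,345,225,280)).items():
    d=dict(np.load(f'pics/{n}.npz')); W=cloud(d); hsv=cv2.cvtColor(d['color'],cv2.COLOR_BGR2HSV)
    m=np.zeros(W.shape[:2],bool); m[v0:v1,u0:u1]=1
    z=W[...,2]
    g=m&(hsv[...,1]<60)&(hsv[...,2]>130)&(z<14)&(z>0)&(np.hypot(W[...,0]-470,W[...,1]-282)<70)
    P=W[g][:,:2].astype(np.float32); print(n,len(P),np.median(z[g]),'enclosing',cv2.minEnclosingCircle(P))
    b=m&(hsv[...,0]>100)&(hsv[...,0]<130)&(hsv[...,1]>120)
    for lo,hi in((105,122),(180,200)):
        q=b&(z>lo)&(z<hi); P=W[q]; print(lo,len(P),cv2.minEnclosingCircle(P[:,:2].astype(np.float32)),np.median(P[:,2]))
```

```text
top 218 4.229964551742582 enclosing ((472.1118469238281, 285.81982421875), 42.2801399230957)
105 277 ((473.5450744628906, 285.34539794921875), 28.573501586914062) 113.85274452795389
180 44 ((473.78765869140625, 285.5486145019531), 8.893030166625977) 189.37435746135748
scene 189 5.2821961105768205 enclosing ((472.2159118652344, 287.9804992675781), 42.40861129760742)
105 195 ((473.3222351074219, 286.3162841796875), 30.176122665405273) 114.65848729529868
180 31 ((472.88311767578125, 287.892822265625), 8.951812744140625) 189.22565481357216
```

>>> servo_tool --steps '[[[0.014, -0.018, 0.001], [0, 0, -7], 1], [[0.014, -0.018, 0.001], [0, 0, -7], 1], [[0.014, -0.018, 0.001], [0, 0, -7], 1], [[0.014, -0.018, 0.001], [0, 0, -7], 1], [[0.014, -0.018, 0.001], [0, 0, -7], 1], [[0.014, -0.018, 0.001], [0, 0, -7], 1], [[0.014, -0.018, 0.001], [0, 0, -7], 1], [[0.014, -0.018, 0.001], [0, 0, -7], 1]]'

```text
t: 0.77
ee_pos: [361.4, 428.1, 230.4]
orientation: [-2.016, -2.41, 0.001]
ft_force: [0.2, 0.7, -0.5]
width: 87.8
grasp_force: 0.0
```

>>> servo_tool --steps '[[[0.014, -0.0178, 0], [0, 0, -7], 1], [[0.014, -0.0178, 0], [0, 0, -7], 1], [[0.014, -0.0178, 0], [0, 0, -7], 1], [[0.014, -0.0178, 0], [0, 0, -7], 1], [[0.014, -0.0178, 0], [0, 0, -7], 1], [[0.014, -0.0178, 0], [0, 0, -7], 1], [[0.014, -0.0178, 0], [0, 0, -6], 1], [[0.014, -0.0178, 0], [0, 0, 0], 1]]'

```text
t: 1.43
ee_pos: [473.3, 285.8, 230.4]
orientation: [2.821, 1.382, -0.001]
ft_force: [0.4, 0.3, 0.4]
width: 87.7
grasp_force: 0.0
```

>>> servo_tool --steps '[[[0, 0, 0], [0, 0, 0], 1], [[0, 0, 0], [0, 0, 0], 1], [[0, 0, 0], [0, 0, 0], 1], [[0, 0, 0], [0, 0, 0], 1], [[0, 0, 0], [0, 0, 0], 1], [[0, 0, 0], [0, 0, 0], 1], [[0, 0, 0], [0, 0, 0], 1], [[0, 0, 0], [0, 0, 0], 1]]'

```text
t: 2.1
ee_pos: [472.7, 287.2, 230.7]
orientation: [-2.817, -1.391, -0.0]
ft_force: [-0.1, 0.8, -1.0]
width: 88.1
grasp_force: 0.0
```

Run:
```python
from h import *
o=sensors.get_obs(); print(o['qpos'].round(3),o['ee_pos'].round(1))
for n,(u,v) in dict(scene=(320,250)).items():
    d=grab(n); cv2.imwrite('pics/s1.png',cv2.resize(d['color'][150:300,220:420],None,fx=4,fy=4,interpolation=cv2.INTER_CUBIC))
```

```text
[0.524 0.309 1.783 0.    1.05  1.178] [472.7 287.2 230.7]
```

View pics/s1.png

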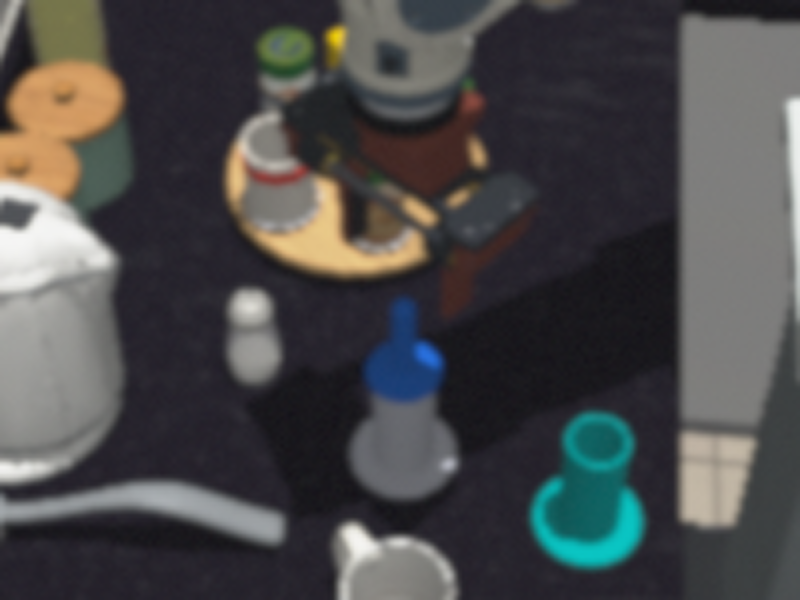

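The crop shows the gripper fingers at (355,215) and (455,290), straddling the column over the handle top at (403,300). The stand, brush and look-alike are untouched. I'll go down and grip.

>>> servo_tool --steps '[[[0, -0.001, -0.014], [0, 0, 0], 1], [[0, 0, -0.014], [0, 0, 0], 1], [[0, 0, -0.014], [0, 0, 0], 1], [[0, 0, -0.014], [0, 0, 0], 1], [[0, 0, -0.014], [0, 0, 0], 1], [[0, 0, -0.014], [0, 0, 0], 1], [[0, 0, -0.013], [0, 0, 0], 1], [[0, 0, 0], [0, 0, 0], 1]]'

```text
t: 2.82
ee_pos: [471.5, 285.1, 131.4]
orientation: [2.817, 1.39, -0.007]
ft_force: [-1.2, -0.2, -0.1]
width: 87.9
grasp_force: 0.0
```

>>> servo_tool --steps '[[[0, 0, 0], [0, 0, 0], -1], [[0, 0, 0], [0, 0, 0], -1], [[0, 0, 0], [0, 0, 0], -1], [[0, 0, 0], [0, 0, 0], -1], [[0, 0, 0], [0, 0, 0], -1], [[0, 0, 0], [0, 0, 0], -1], [[0, 0, 0], [0, 0, 0], -1], [[0, 0, 0], [0, 0, 0], -1]]'

```text
t: 3.48
ee_pos: [473.1, 285.9, 133.8]
orientation: [-2.817, -1.39, -0.0]
ft_force: [0.1, 0.9, -0.2]
width: 37.9
grasp_force: 0.0
```

>>> servo_tool --steps '[[[0, 0, 0], [0, 0, 0], -1], [[0, 0, 0], [0, 0, 0], -1], [[0, 0, 0], [0, 0, 0], -1], [[0, 0, 0], [0, 0, 0], -1], [[0, 0, 0], [0, 0, 0], -1], [[0, 0, 0], [0, 0, 0], -1], [[0, 0, 0], [0, 0, 0], -1], [[0, 0, 0], [0, 0, 0], -1]]'

```text
t: 4.15
ee_pos: [472.9, 285.8, 133.6]
orientation: [-2.817, -1.39, 0.0]
ft_force: [0.4, -0.1, 0.8]
width: 17.8
grasp_force: 30.0
```

>>> servo_tool --steps '[[[0, 0, 0.01], [0, 0, 0], -1], [[0, 0, 0.02], [0, 0, 0], -1], [[0, 0, 0.02], [0, 0, 0], -1], [[0, 0, 0.02], [0, 0, 0], -1], [[0, 0, 0.02], [0, 0, 0], -1], [[0, 0, 0.02], [0, 0, 0], -1], [[0, 0, 0.02], [0, 0, 0], -1], [[0, 0, 0.02], [0, 0, 0], -1]]'

```text
t: 4.82
ee_pos: [472.8, 285.7, 285.5]
orientation: [-2.817, -1.39, -0.001]
ft_force: [-0.2, 0.8, -1.5]
width: 17.5
grasp_force: 30.0
```

>>> servo_tool --steps '[[[0.004, -0.007, 0], [0, 0, 0], -1], [[0.008, -0.014, 0], [0, 0, 0], -1], [[0.009, -0.015, 0], [0, 0, 0], -1], [[0.009, -0.016, 0], [0, 0, 0], -1], [[0.009, -0.016, 0], [0, 0, 0], -1], [[0.009, -0.016, 0], [0, 0, 0], -1], [[0.009, -0.015, 0], [0, 0, 0], -1], [[0.009, -0.015, 0], [0, 0, 0], -1]]'

```text
t: 5.48
ee_pos: [539.0, 170.4, 283.0]
orientation: [-2.817, -1.39, 0.002]
ft_force: [0.7, -0.0, 0.4]
width: 17.8
grasp_force: 30.0
```

>>> servo_tool --steps '[[[0.009, -0.016, 0], [0, 0, 0], -1], [[0.009, -0.016, 0], [0, 0, 0], -1], [[0.009, -0.016, 0], [0, 0, 0], -1], [[0.009, -0.016, 0], [0, 0, 0], -1], [[0.009, -0.016, 0], [0, 0, 0], -1], [[0.009, -0.016, 0], [0, 0, 0], -1], [[0.009, -0.011, 0], [0, 0, 0], -1], [[0.004, -0.007, 0], [0, 0, 0], -1]]'

```text
t: 6.15
ee_pos: [606.7, 56.3, 283.1]
orientation: [2.818, 1.388, -0.001]
ft_force: [-0.7, -0.1, -0.4]
width: 17.2
grasp_force: 30.0
```

>>> servo_tool --steps '[[[0, 0, 0], [0, 0, 0], -1], [[0, 0, 0], [0, 0, 0], -1], [[0, 0, 0], [0, 0, 0], -1], [[0, 0, 0], [0, 0, 0], -1], [[0, 0, 0], [0, 0, 0], -1], [[0, 0, 0], [0, 0, 0], -1], [[0, 0, 0], [0, 0, 0], -1], [[0, 0, 0], [0, 0, 0], -1]]'

```text
t: 6.82
ee_pos: [605.9, 58.1, 283.7]
orientation: [2.817, 1.391, 0.0]
ft_force: [0.5, -0.2, 0.3]
width: 17.4
grasp_force: 30.0
```

Run:
```python
from h import *
d=grab('scene'); cv2.imwrite('pics/s2.png',cv2.resize(d['color'][100:240,220:400],None,fx=4.2,fy=4.2,interpolation=cv2.INTER_CUBIC))
W=cloud(d); hsv=cv2.cvtColor(d['color'],cv2.COLOR_BGR2HSV)
b=(hsv[...,0]>105)&(hsv[...,0]<125)&(hsv[...,1]>150)&(np.hypot(W[...,0]-605,W[...,1]-58)<60)
P=W[b]; print(b.sum(),P.min(0),P.max(0),np.median(P,0))
q=b&(abs(W[...,2]-262)<8); print(q.sum(),cv2.minEnclosingCircle(W[q][:,:2].astype(np.float32)))
```

```text
158 [577.48209936  34.01072044 258.22563214] [633.29109394  89.73660944 330.5509229 ] [608.9231641   66.38830313 265.59949194]
132 ((607.242431640625, 61.00358200073242), 30.025270462036133)
```

View pics/s2.png

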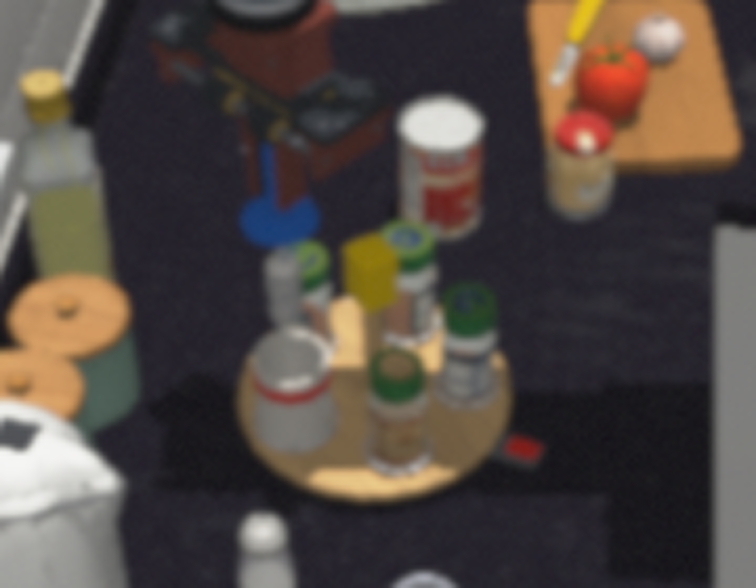

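The crop shows the brush upright in the grip, its guard disc at (280,220) directly over the open jar at (292,365). Nothing else has been disturbed. I'll start brushing.

>>> servo_tool --steps '[[[0, 0, -0.013], [0, 0, 0], -1], [[0, 0, -0.013], [0, 0, 0], -1], [[0, 0, -0.013], [0, 0, 0], -1], [[0, 0, -0.013], [0, 0, 0], -1], [[0, 0, -0.013], [0, 0, 0], -1], [[0, 0, -0.013], [0, 0, 0], -1], [[0, 0, -0.013], [0, 0, 0], -1], [[0, 0, -0.006], [0, 0, 0], -1]]'

```text
t: 7.53
ee_pos: [605.1, 57.8, 185.0]
orientation: [-2.817, -1.39, 0.003]
ft_force: [-0.1, -0.0, -1.1]
width: 17.2
grasp_force: 30.0
```

>>> servo_tool --steps '[[[0, 0, -0.005], [0, 0, 0], -1], [[0, 0, -0.005], [0, 0, 0], -1], [[0, 0, -0.004], [0, 0, 0], -1], [[0, 0, -0.003], [0, 0, 0], -1], [[0, 0, 0], [0, 0, 0], -1], [[0, 0, 0], [0, 0, 0], -1], [[0, 0, 0], [0, 0, 0], -1], [[0, 0, 0], [0, 0, 0], -1]]'

```text
t: 8.2
ee_pos: [606.2, 57.9, 170.1]
orientation: [2.817, 1.39, 0.001]
ft_force: [0.6, -0.0, -0.6]
width: 17.5
grasp_force: 30.0
```

Tip at about 44 mm (8 mm above the floor). A little lower, then the strokes.

>>> servo_tool --steps '[[[0, 0, -0.003], [0, 0, 0], -1], [[0, 0, 0], [0, 0, 0], -1], [[0, 0, 0], [0, 0, 0], -1], [[0, 0, 0], [0, 0, 0], -1], [[0, 0, 0.015], [0, 0, 0], -1], [[0, 0, 0.015], [0, 0, 0], -1], [[0, 0, 0.015], [0, 0, 0], -1], [[0, 0, 0.015], [0, 0, 0], -1]]'

```text
t: 8.87
ee_pos: [605.9, 57.9, 227.3]
orientation: [-2.817, -1.39, 0.0]
ft_force: [0.2, -0.9, -0.2]
width: 17.7
grasp_force: 30.0
```

>>> servo_tool --steps '[[[0, 0, 0], [0, 0, 0], -1], [[0, 0, 0], [0, 0, 0], -1], [[0, 0, 0], [0, 0, 0], -1], [[0, 0, -0.015], [0, 0, 0], -1], [[0, 0, -0.015], [0, 0, 0], -1], [[0, 0, -0.015], [0, 0, 0], -1], [[0, 0, -0.01], [0, 0, 0], -1], [[0, 0, -0.005], [0, 0, 0], -1]]'

```text
t: 9.53
ee_pos: [604.5, 57.7, 164.1]
orientation: [-2.816, -1.389, 0.006]
ft_force: [-0.3, -0.1, -0.9]
width: 17.6
grasp_force: 30.0
```

>>> servo_tool --steps '[[[0, 0, 0], [0, 0, 0], -1], [[0, 0, 0], [0, 0, 0], -1], [[0, 0, 0], [0, 0, 0], -1], [[0, 0, 0], [0, 0, 0], -1], [[0, 0, 0], [0, 0, 0], -1], [[0, 0, 0], [0, 0, 0], -1], [[0, 0, 0], [0, 0, 0], -1], [[0, 0, 0], [0, 0, 0], -1]]'

```text
t: 10.2
ee_pos: [606.0, 57.8, 166.9]
orientation: [2.817, 1.39, 0.0]
ft_force: [0.7, 0.3, -1.0]
width: 17.4
grasp_force: 30.0
```

>>> servo_tool --steps '[[[0, 0, 0.01], [0, 0, 0], -1], [[0, 0, 0.015], [0, 0, 0], -1], [[0, 0, 0.015], [0, 0, 0], -1], [[0, 0, 0.015], [0, 0, 0], -1], [[0, 0, 0.015], [0, 0, 0], -1], [[0, 0, 0.015], [0, 0, 0], -1], [[0, 0, 0.015], [0, 0, 0], -1], [[0, 0, 0.018], [0, 0, 0], -1]]'

```text
t: 10.87
ee_pos: [605.6, 57.8, 285.8]
orientation: [-2.817, -1.39, 0.001]
ft_force: [0.8, -0.2, -1.8]
width: 17.6
grasp_force: 30.0
```

>>> servo_tool --steps '[[[0, 0, 0], [0, 0, 0], -1], [[0, 0, 0], [0, 0, 0], -1], [[-0.004, 0.007, 0], [0, 0, 0], -1], [[-0.009, 0.015, 0], [0, 0, 0], -1], [[-0.009, 0.016, 0], [0, 0, 0], -1], [[-0.009, 0.016, 0], [0, 0, 0], -1], [[-0.009, 0.016, 0], [0, 0, 0], -1], [[-0.009, 0.016, 0], [0, 0, 0], -1]]'

```text
t: 11.53
ee_pos: [555.4, 144.7, 283.1]
orientation: [-2.817, -1.39, 0.004]
ft_force: [-0.4, -0.7, -0.6]
width: 17.5
grasp_force: 30.0
```

>>> servo_tool --steps '[[[-0.01, 0.017, 0], [0, 0, 0], -1], [[-0.01, 0.017, 0], [0, 0, 0], -1], [[-0.01, 0.017, 0], [0, 0, 0], -1], [[-0.01, 0.017, 0], [0, 0, 0], -1], [[-0.01, 0.017, 0], [0, 0, 0], -1], [[-0.01, 0.017, 0], [0, 0, 0], -1], [[-0.01, 0.017, 0], [0, 0, 0], -1], [[-0.01, 0.017, 0], [0, 0, 0], -1]]'

```text
t: 12.2
ee_pos: [475.2, 280.5, 283.2]
orientation: [2.817, 1.39, -0.004]
ft_force: [0.8, -0.4, -0.9]
width: 17.7
grasp_force: 30.0
```

>>> servo_tool --steps '[[[-0.004, 0.006, 0], [0, 0, 0], -1], [[0, 0, 0], [0, 0, 0], -1], [[0, 0, 0], [0, 0, 0], -1], [[0, 0, 0], [0, 0, 0], -1], [[0, 0, 0], [0, 0, 0], -1], [[0, 0, 0], [0, 0, 0], -1], [[0, 0, 0], [0, 0, 0], -1], [[0, 0, 0], [0, 0, 0], -1]]'

```text
t: 12.87
ee_pos: [473.3, 285.4, 284.7]
orientation: [2.818, 1.389, 0.0]
ft_force: [-0.2, 0.9, -1.8]
width: 17.6
grasp_force: 30.0
```

Run:
```python
from h import *
print(sensors.get_obs()['ee_pos'].round(1))
d=grab('scene'); W=cloud(d); hsv=cv2.cvtColor(d['color'],cv2.COLOR_BGR2HSV)
cv2.imwrite('pics/s3.png',cv2.resize(d['color'][150:300,250:400],None,fx=4,fy=4,interpolation=cv2.INTER_CUBIC))
near=np.hypot(W[...,0]-472,W[...,1]-286)<75; z=W[...,2]
q=near&(abs(z-262)<9)&(hsv[...,0]>105)&(hsv[...,0]<125)&(hsv[...,1]>150); print('disc',q.sum(),cv2.minEnclosingCircle(W[q][:,:2].astype(np.float32)))
q=near&(abs(z-108)<6); print('rim',q.sum(),cv2.minEnclosingCircle(W[q][:,:2].astype(np.float32)))
```

```text
[473.3 285.4 284.7]
disc 148 ((471.819580078125, 287.30889892578125), 27.233808517456055)
rim 79 ((473.5630187988281, 286.7890930175781), 25.685346603393555)
```

View pics/s3.png

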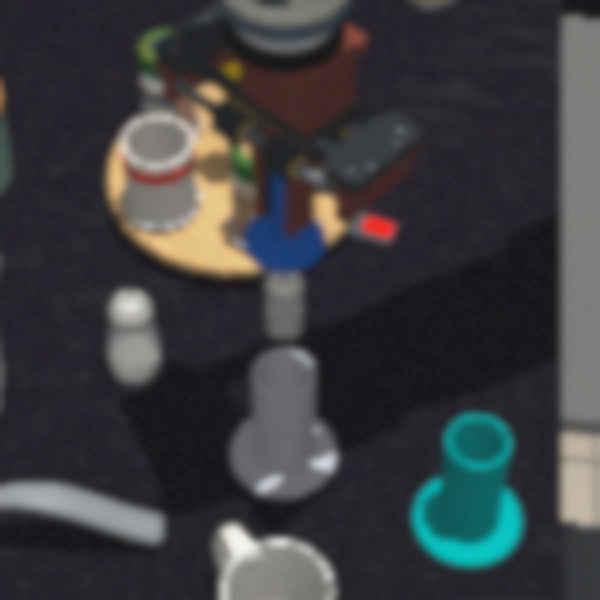

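The crop shows the bristle head (285,305) lined up over the empty tube (283,370), and the measured disc and rim agree within about 2 mm. Lowering.

>>> servo_tool --steps '[[[0, 0, -0.014], [0, 0, 0], -1], [[0, 0, -0.014], [0, 0, 0], -1], [[0, 0, -0.014], [0, 0, 0], -1], [[0, 0, -0.014], [0, 0, 0], -1], [[0, 0, -0.014], [0, 0, 0], -1], [[0, 0, -0.014], [0, 0, 0], -1], [[0, 0, -0.014], [0, 0, 0], -1], [[0, 0, -0.014], [0, 0, 0], -1]]'

```text
t: 13.58
ee_pos: [473.1, 285.8, 172.1]
orientation: [-2.817, -1.39, -0.0]
ft_force: [0.3, 0.2, -0.9]
width: 17.6
grasp_force: 30.0
```

>>> servo_tool --steps '[[[0, 0, -0.012], [0, 0, 0], -1], [[0, 0, -0.012], [0, 0, 0], -1], [[0, 0, -0.008], [0, 0, 0], -1], [[0, 0, -0.005], [0, 0, 0], -1], [[0, 0, 0], [0, 0, 0], -1], [[0, 0, 0], [0, 0, 0], -1], [[0, 0, 0], [0, 0, 0], -1], [[0, 0, 0], [0, 0, 0], -1]]'

```text
t: 14.25
ee_pos: [473.4, 286.1, 136.4]
orientation: [-2.817, -1.39, -0.002]
ft_force: [-0.3, 0.6, -0.9]
width: 17.2
grasp_force: 30.0
```

>>> servo_tool --steps '[[[0, 0, -0.001], [0, 0, 0], -1], [[0, 0, -0.001], [0, 0, 0], -1], [[0, 0, 0], [0, 0, 0], -1], [[0, 0, 0], [0, 0, 0], -1], [[0, 0, 0], [0, 0, 0], 1], [[0, 0, 0], [0, 0, 0], 1], [[0, 0, 0], [0, 0, 0], 1], [[0, 0, 0], [0, 0, 0], 1]]'

```text
t: 14.92
ee_pos: [473.0, 285.9, 133.7]
orientation: [-2.817, -1.39, -0.0]
ft_force: [-0.6, 0.0, 0.2]
width: 40.8
grasp_force: 0.0
```

>>> servo_tool --steps '[[[0, 0, 0], [0, 0, 0], 1], [[0, 0, 0], [0, 0, 0], 1], [[0, 0, 0], [0, 0, 0], 1], [[0, 0, 0], [0, 0, 0], 1], [[0, 0, 0], [0, 0, 0], 1], [[0, 0, 0], [0, 0, 0], 1], [[0, 0, 0], [0, 0, 0], 1], [[0, 0, 0], [0, 0, 0], 1]]'

```text
t: 15.58
ee_pos: [473.0, 285.8, 133.7]
orientation: [-2.817, -1.39, 0.0]
ft_force: [-0.1, 0.2, 0.2]
width: 87.2
grasp_force: 0.0
```

>>> servo_tool --steps '[[[0, 0, 0.01], [0, 0, 0], 1], [[0, 0, 0.015], [0, 0, 0], 1], [[0, 0, 0.015], [0, 0, 0], 1], [[0, 0, 0.015], [0, 0, 0], 1], [[0, 0, 0.015], [0, 0, 0], 1], [[0, 0, 0.015], [0, 0, 0], 1], [[0, 0, 0.015], [0, 0, 0], 1], [[0, 0, 0.015], [0, 0, 0], 1]]'

```text
t: 16.25
ee_pos: [472.9, 285.8, 250.3]
orientation: [-2.817, -1.39, -0.001]
ft_force: [-0.2, 1.0, 0.3]
width: 87.9
grasp_force: 0.0
```

Run:
```python
from h import *
print(sensors.get_obs()['ee_pos'].round(1))
d=grab('scene'); W=cloud(d); hsv=cv2.cvtColor(d['color'],cv2.COLOR_BGR2HSV)
near=np.hypot(W[...,0]-472,W[...,1]-286)<60; z=W[...,2]; b=near&(hsv[...,0]>100)&(hsv[...,0]<130)&(hsv[...,1]>120)
for lo,hi in((105,122),(180,200)):
    q=b&(z>lo)&(z<hi); P=W[q]; print(len(P),cv2.minEnclosingCircle(P[:,:2].astype(np.float32)),np.median(P[:,2]))
# knob & jar, top view
d=grab('top'); W=cloud(d); z=W[...,2]
q=(np.hypot(W[...,0]-606,W[...,1]-58)<40)&(abs(z-112)<8); print('jar',q.sum(),cv2.minEnclosingCircle(W[q][:,:2].astype(np.float32)))
hsv=cv2.cvtColor(d['color'],cv2.COLOR_BGR2HSV)
q=(np.hypot(W[...,0]-544,W[...,1]-9)<30)&(z>186)&(z<200)&(hsv[...,1]>150); print('knob',q.sum(),cv2.minAreaRect(W[q][:,:2].astype(np.float32)))
q=(np.hypot(W[...,0]-413,W[...,1]-43)<25)&(z<16); 
q&=(hsv[...,1]>130)&(hsv[...,2]>90); print('ptr',q.sum(),cv2.minAreaRect(W[q][:,:2].astype(np.float32)))
```

```text
[472.9 285.8 250.3]
187 ((472.7505798339844, 286.0095520019531), 29.418230056762695) 114.73641834541917
34 ((472.92449951171875, 286.6282043457031), 9.254491806030273) 188.7134613390105
jar 118 ((604.8170776367188, 57.612693786621094), 30.92469024658203)
knob 167 ((545.0256958007812, 8.612516403198242), (33.90974426269531, 31.19698715209961), 43.08452224731445)
ptr 53 ((413.4242858886719, 44.01012420654297), (16.912128448486328, 27.16779327392578), 71.22169494628906)
```

Brush is home and released. Now to the knob: the closing axis must turn −13.8° to sit square to the faces.

>>> servo_tool --steps '[[[0.0045, -0.0173, 0], [0, 0, -3.4], 1], [[0.0045, -0.0173, 0], [0, 0, -3.4], 1], [[0.0045, -0.0173, 0], [0, 0, -3.5], 1], [[0.0045, -0.0173, 0], [0, 0, -3.5], 1], [[0.0045, -0.0173, 0], [0, 0, 0], 1], [[0.0045, -0.0173, 0], [0, 0, 0], 1], [[0.0045, -0.0173, 0], [0, 0, 0], 1], [[0.0045, -0.0173, 0], [0, 0, 0], 1]]'

```text
t: 17.02
ee_pos: [508.7, 146.5, 248.0]
orientation: [-2.964, -1.041, 0.002]
ft_force: [-0.7, 0.5, -0.7]
width: 87.9
grasp_force: 0.0
```

>>> servo_tool --steps '[[[0.0045, -0.0173, 0], [0, 0, 0], 1], [[0.0045, -0.0173, 0], [0, 0, 0], 1], [[0.0045, -0.0173, 0], [0, 0, 0], 1], [[0.0045, -0.0173, 0], [0, 0, 0], 1], [[0.0045, -0.0173, 0], [0, 0, 0], 1], [[0.0045, -0.0173, 0], [0, 0, 0], 1], [[0.0045, -0.0173, 0], [0, 0, 0], 1], [[0.0045, -0.0173, 0], [0, 0, 0], 1]]'

```text
t: 17.68
ee_pos: [544.7, 8.1, 248.0]
orientation: [-2.964, -1.041, 0.001]
ft_force: [-0.1, -0.4, -0.2]
width: 87.8
grasp_force: 0.0
```

>>> servo_tool --steps '[[[0, 0, 0], [0, 0, 0], 1], [[0, 0, 0], [0, 0, 0], 1], [[0, 0, 0], [0, 0, 0], 1], [[0, 0, 0], [0, 0, 0], 1], [[0, 0, 0], [0, 0, 0], 1], [[0, 0, 0], [0, 0, 0], 1], [[0, 0, 0], [0, 0, 0], 1], [[0, 0, 0], [0, 0, 0], 1]]'

```text
t: 18.35
ee_pos: [544.9, 9.4, 248.7]
orientation: [2.964, 1.042, 0.0]
ft_force: [0.1, -0.1, 0.5]
width: 88.1
grasp_force: 0.0
```

Run:
```python
from h import *
o=sensors.get_obs(); r=o['orientation']; print(o['qpos'].round(3),o['ee_pos'].round(1),'yaw_y',np.degrees(2*np.arctan2(r[1],r[0]))%180-90)
d=grab('scene'); cv2.imwrite('pics/s4.png',cv2.resize(d['color'][100:280,240:400],None,fx=3.3,fy=3.3,interpolation=cv2.INTER_CUBIC))
```

```text
[-0.005  0.275  1.784  0.     1.082  0.89 ] [544.9   9.4 248.7] yaw_y -51.249871724776455
```

View pics/s4.png

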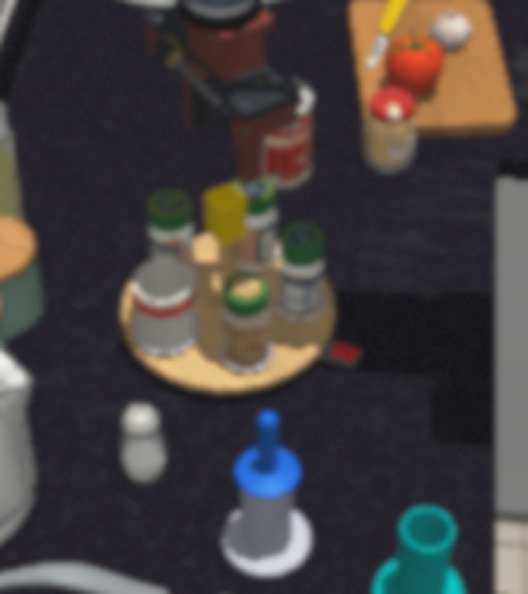

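The crop shows the brush home in its stand at (268,480) and the gripper straddling the column above the knob (225,212), with the carousel unmoved. Lowering to TCP 153 and closing.

>>> servo_tool --steps '[[[0, 0, -0.014], [0, 0, 0], 1], [[0, 0, -0.014], [0, 0, 0], 1], [[0, 0, -0.014], [0, 0, 0], 1], [[0, 0, -0.014], [0, 0, 0], 1], [[0, 0, -0.014], [0, 0, 0], 1], [[0, 0, -0.014], [0, 0, 0], 1], [[0, 0, -0.008], [0, 0, 0], 1], [[0, 0, -0.003], [0, 0, 0], 1]]'

```text
t: 19.07
ee_pos: [544.2, 9.1, 152.4]
orientation: [-2.963, -1.041, 0.003]
ft_force: [0.1, 0.2, 0.1]
width: 87.6
grasp_force: 0.0
```

>>> servo_tool --steps '[[[0, 0, 0], [0, 0, 0], -1], [[0, 0, 0], [0, 0, 0], -1], [[0, 0, 0], [0, 0, 0], -1], [[0, 0, 0], [0, 0, 0], -1], [[0, 0, 0], [0, 0, 0], -1], [[0, 0, 0], [0, 0, 0], -1], [[0, 0, 0], [0, 0, 0], -1], [[0, 0, 0], [0, 0, 0], -1]]'

```text
t: 19.73
ee_pos: [545.0, 9.1, 153.8]
orientation: [2.964, 1.041, 0.0]
ft_force: [-0.2, -1.2, -0.6]
width: 37.9
grasp_force: 0.0
```

>>> servo_tool --steps '[[[0, 0, 0], [0, 0, 0], -1], [[0, 0, 0], [0, 0, 0], -1], [[0, 0, 0], [0, 0, 0], -1], [[0, 0, 0], [0, 0, 0], -1], [[0, 0, 0], [0, 0, 0], -1], [[0, 0, 0], [0, 0, 0], -1], [[0, 0, 0], [0, 0, 0], -1], [[0, 0, 0], [0, 0, 0], -1]]'

```text
t: 20.4
ee_pos: [546.0, 7.9, 153.8]
orientation: [2.962, 1.041, 0.002]
ft_force: [2.6, -7.2, -3.3]
width: 34.0
grasp_force: 29.9
```

>>> servo_tool --steps '[[[0.001, -0.001, 0], [0, 0, 1], -1], [[0, 0, 0], [0, 0, 3], -1], [[0, 0, 0], [0, 0, 4], -1], [[0, 0, 0], [0, 0, 4], -1], [[0, 0, 0], [0, 0, 4], -1], [[0, 0, 0], [0, 0, 4], -1], [[0, 0, 0], [0, 0, 4], -1], [[0, 0, 0], [0, 0, 4], -1]]'

```text
t: 21.07
ee_pos: [545.6, 8.4, 153.7]
orientation: [-2.62, -1.732, 0.001]
ft_force: [-2.9, 1.3, 2.6]
width: 33.6
grasp_force: 30.0
```

>>> servo_tool --steps '[[[0, 0, 0], [0, 0, 4], -1], [[0, 0, 0], [0, 0, 4], -1], [[0, 0, 0], [0, 0, 4], -1], [[0, 0, 0], [0, 0, 4], -1], [[0, 0, 0], [0, 0, 4], -1], [[0, 0, 0], [0, 0, 4], -1], [[0, 0, 0], [0, 0, 4], -1], [[0, 0, 0], [0, 0, 4], -1]]'

```text
t: 21.73
ee_pos: [544.9, 8.5, 153.7]
orientation: [-2.04, -2.387, 0.001]
ft_force: [-6.1, 2.5, 3.8]
width: 33.5
grasp_force: 30.0
```

>>> servo_tool --steps '[[[0, 0, 0], [0, 0, 4], -1], [[0, 0, 0], [0, 0, 4], -1], [[0, 0, 0], [0, 0, 4], -1], [[0, 0, 0], [0, 0, 4], -1], [[0, 0, 0], [0, 0, 4], -1], [[0, 0, 0], [0, 0, 4], -1], [[0, 0, 0], [0, 0, 4], -1], [[0, 0, 0], [0, 0, 4], -1]]'

```text
t: 22.4
ee_pos: [544.3, 8.3, 153.7]
orientation: [-1.303, -2.855, 0.001]
ft_force: [-8.6, -0.7, 6.6]
width: 33.9
grasp_force: 30.0
```

>>> servo_tool --steps '[[[0, 0, 0], [0, 0, 4], -1], [[0, 0, 0], [0, 0, 4], -1], [[0, 0, 0], [0, 0, 4], -1], [[0, 0, 0], [0, 0, 4], -1], [[0, 0, 0], [0, 0, 4], -1], [[0, 0, 0], [0, 0, 4], -1], [[0, 0, 0], [0, 0, 4], -1], [[0, 0, 0], [0, 0, 4], -1]]'

```text
t: 23.07
ee_pos: [543.9, 7.7, 153.7]
orientation: [-0.465, -3.103, 0.002]
ft_force: [-9.4, -2.7, 9.7]
width: 33.6
grasp_force: 30.0
```

>>> servo_tool --steps '[[[0, 0, 0], [0, 0, 2], -1], [[0, 0, 0], [0, 0, 0], -1], [[0, 0, 0], [0, 0, 0], -1], [[0, 0, 0], [0, 0, 0], -1], [[0, 0, 0], [0, 0, 0], -1], [[0, 0, 0], [0, 0, 0], -1], [[0, 0, 0], [0, 0, 0], -1], [[0, 0, 0], [0, 0, 0], -1]]'

```text
t: 23.73
ee_pos: [544.0, 7.7, 153.7]
orientation: [-0.416, -3.11, 0.002]
ft_force: [-8.2, -3.4, 7.7]
width: 33.7
grasp_force: 30.0
```

Run:
```python
from h import *
o=sensors.get_obs(); r=o['orientation']; print('yaw_y',np.degrees(2*np.arctan2(r[1],r[0]))%180-90,o['moment'])
for n in('scene','top'):
    d=grab(n); W=cloud(d); z=W[...,2]; rr=np.hypot(W[...,0]-544.5,W[...,1]-9)
    hsv=cv2.cvtColor(d['color'],cv2.COLOR_BGR2HSV)
    q=(rr<115)&(rr>45)&(abs(z-111)<5)&(hsv[...,1]<70); 
    P=W[q]; P=P[np.hypot(P[:,0]-469,P[:,1]-29)<45]; print(n,'jar',len(P),P.min(0),P.max(0),cv2.minEnclosingCircle(P[:,:2].astype(np.float32)) if len(P) else 0)
    q=(np.hypot(W[...,0]-413,W[...,1]-43)<25)&(z<18)&(hsv[...,1]>130)&((hsv[...,0]<12)|(hsv[...,0]>168)); P=W[q]; print('ptr',len(P),cv2.minAreaRect(P[:,:2].astype(np.float32)) if len(P) else 0)
    if n=='scene': cv2.imwrite('pics/s5.png',cv2.resize(d['color'][100:280,240:400],None,fx=3.3,fy=3.3,interpolation=cv2.INTER_CUBIC))
```

```text
yaw_y 74.76744842292237 [-0.14661865  0.85380913  0.09289788]
scene jar 75 [440.7790569   -2.52887813 106.00066863] [499.58997773  63.25974264 115.83298651] ((466.04681396484375, 29.608030319213867), 34.261260986328125)
ptr 33 ((414.11456298828125, 39.59217834472656), (23.56874656677246, 34.70866775512695), 25.353788375854492)
top jar 1 [467.83901929  59.00303827 114.23678751] [467.83901929  59.00303827 114.23678751] ((467.8390197753906, 59.00303649902344), 9.999999747378752e-05)
ptr 12 ((404.6524963378906, 47.82318878173828), (8.971006393432617, 5.904507637023926), 88.12845611572266)
```

View pics/s5.png

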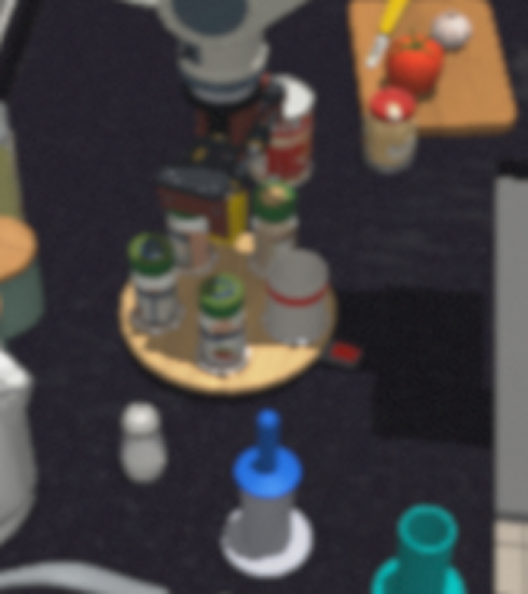

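The crop shows the open jar (297,297) standing right in front of the red pointer (345,352), the knob gripped at (235,212) and the brush home at (268,480). By tool yaw the jar is at 164.8° and the pointer at about 165.1°, well within tolerance. I'll hand in.

```bash
python3 -c "
from workcell import sensors, close_job
o=sensors.get_obs(); print(o['width'],o['grasp_force'],o['t']); print(close_job())"
```

```text
34.02697963086999 30.00074565410614 23.8333
the job is handed in; nothing more can be done
None
```

The job is handed in at 23.8 s, with no verdict returned: I brushed the jar with two full strokes, hung the brush back in its stand, and turned the open jar to the red pointer (about 0.3° off by my measurements), with the gripper still holding the knob at 30 N.

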